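# Hold the lid tester on a tilted tin

## Task

Take the blue lid tester out of its white stand and set its black foot on the red dot on the lid of the tin in the tilting cradle, with the tester square to the lid (leaning as the tin leans), pressing gently until the sprung plunger is about half way in. Finish while still holding it there: do not let go or put it down. Do not change the tin's tilt or disturb the other groceries, and never press hard.

Things in the scene. Friction and masses are not known exactly. Their poses are not given: they have to be found in the camera images.
- tester: Lid tester, 0.11 to 0.21 kg, standing upright, loose in the stand. Origin: on its axis, underside of the steel collar (40 mm diameter, z 0 to 6 mm). z points along the tool away from the foot, up at the start. Blue square grip to pinch, 24 x 24 mm, sides along x and y, z = 6 to 76 mm. Below: 18 mm round shank to z = -45 mm, then the thin plunger, to z = -65 mm when not pressed.
- plunger (a joint): How far the tester's sprung plunger is pushed in, along the tester's +z: 0 fully out, 0.014 m fully in; half way is 0.007. It takes about 1.6 N to start it and 0.4 N more for each mm (4.4 N half way, 7.2 N fully in, then it is rigid).
- tip (a point): Centre of the flat end face of the black foot (11 mm diameter) of the plunger; moves with the plunger. 65 mm below the tester's origin when not pressed.
- stand: White fixed stand of the tester, left or right; base 90 x 90 x 8 mm; top plate 70 x 70 mm, 20 mm thick, its top 80 mm above the table, with a 22 mm upright hole in its middle, open below. The tester's collar rests on the plate. Origin under its centre on the table.
- cradle: Slate-grey fixed steel cradle on the other side from the stand, yaw up to 0.5 rad either way; base 140 x 140 x 12 mm; two cheeks 97 mm high at its +y and -y sides (65 mm out with their bosses) carry the tin's pivot 80 mm above the table. Origin under its centre on the table.
- tin: Food tin, 74 mm diameter, 100 mm high, orange-yellow label with a cream band, fixed in a slate cup on a stiff friction pivot. Origin: middle of the tin, on the pivot; its z axis is the tin's axis, out of the lid and square to it. It leans 0.2 to 0.42 rad towards the cradle's -x side, roughly towards the robot. A press along its axis does not turn it.
- spot (a point): Centre of the red dot (18 mm diameter) in the middle of the tin's flat lid, on the lid's surface, 50 mm from the pivot along the tin's z; same axes as the tin. The rim bead, 73 mm across, stands 1.5 mm proud and is only visual.
- fish_tin: Bystander: flat tin with a teal band, 80 mm diameter, 32 mm high. Origin: centre of its underside, as for all the bystanders.
- tall_tin: Bystander: red tin, 74 mm diameter, 110 mm high.
- spice_jar: Bystander: small amber jar with red cap, 44 mm diameter, 95 mm high.
- jam_jar: Bystander: amber jar with brass lid, 66 mm diameter, 105 mm high.
- oil_bottle: Bystander: green glass bottle, 60 mm diameter, 190 mm high.
- carton: Bystander: tan carton with a green band, 60 x 90 mm, 150 mm high.
- spoon: Bystander: metal spoon with a wooden handle, lying flat on the table.
Not all that is in view belongs to the job. Of the things that look like the tester, the larger one is meant.

How it is judged (in metres and radians):
On the way:
1. the tester is lifted clear of its stand (z of tip in the frame of stand above 0.085 m and contact force between tester and stand below 0.1 N and contact force between the fingers and tester above 1 N), for 0.2 s.
At the end, for the whole second after the job is handed in: The foot's end is within 8 mm of the red dot's centre, the tester is within 0.14 rad (8 degrees) of square to the lid, its plunger is pushed in 3 to 11.5 mm, it presses on the tin with 0.8 to 10 N, it is still gripped by the fingers, does not touch the stand, and is still (distance between tip and spot below 0.008 m and angle between the z axis of tester and the z axis of tin, either way round below 0.14 rad and value of joint plunger between 0.003 and 0.0115 m and contact force between tester and tin between 0.8 and 10 N and contact force between the fingers and tester above 1 N and contact force between tester and stand below 0.1 N and linear speed of tester below 0.03 m/s); the arm keeps its last pose, push and grip.
It fails at once if the tester presses on the tin with more than 20 N (contact force between tester and tin above 20 N).
It fails at once if the tin's tilt is changed (the red dot moves by more than 8 mm) (distance of spot from where it was at the start of the episode above 0.008 m).
It fails at once if a bystander is moved by more than 30 mm (distance of any of fish_tin, tall_tin, spice_jar, jam_jar, oil_bottle, carton, spoon from where it was at the start of the episode above 0.03 m).
It also fails if it takes over 35 s, if anything falls off the work surface, if the arm or the gripper's body presses on something with over 40 N, if the wrist force passes 120 N, or if a joint passes its speed limit or range.

## Robot

A 6-joint arm with a two-finger parallel gripper is mounted at the origin on the work surface. World frame = base frame: x ahead of the robot, y to its left, z up, the work surface at z = 0. Lengths are in mm, angles in rad, forces in N, time in s.
With the tool pointing down it reaches from about 350 to 975 mm from the base axis. Payload 7.1 kg.
Tool frame: the origin (TCP) lies on the centre line of the jaws, within the pads' length; the fingertips stand 8 mm ahead of it and the grasp point (between the pads) lies 11 mm behind it; z points along the fingers, x is the direction in which the jaws open and shut, and the axes are right-handed (so a half turn about z gives the same grasp; the last joint's range is limited). The gripper opens to 88 mm and grips with 3 to 60 N. Pads are 20 mm wide; open, the fingers measure 115 mm over their backs; the gripper's body (75 mm by 178 mm) begins 61 mm behind the grasp point.
Start: joints at [1.321, 0.423, 1.63, -0, 1.089, -0.019], TCP at [142.941, 608.418, 230.675] pointing down, gripper open.
Joint ranges: [-3, 3], [-0.9, 2.11], [0.09, 2.58], [-1.31, 4.45], [0.11, 2.69], [-2.54, 2.54]. Speed limits (rad/s): [2.39, 2.39, 3.01, 3.14, 3.14, 3.14].

## Interface

Orientations are given as a rotation vector (axis times angle).
In Python, from workcell import ctrl gives the robot as it stands.
- The arm moves only by the shell command python3 -m handwheel 'ROWS'. ROWS is JSON, a list of rows, each a list of 3 entries, a list of its own where there are three numbers: the turn, a rotation vector about the tool's x, y, z in rad, then the shift along the tool's x, y, z in mm, then the opening, from 0 (shut) to 1 (fully open). In form: [[[ax, ay, az], [tx, ty, tz], jaw], ...]. A call has exactly 10 rows; each row shifts and turns the pose as measured when the row begins, along the tool's axes as they then stand; what a row does not reach is not made up. A row lasts 1/12 s, in which the tool goes at most 41.7 mm and 7.16 degrees, less where a joint would pass 70% of its speed; a pose out of reach is approached as far as the arm can. A call with a gripper value outside its range is refused whole. The fingers move at their own pace and stop on an object; the grip force is fixed at half the most. Time passes only in rows, so rows that do not move let the fingers close, or fill a call up. It gives the time, the measured TCP pose, the force and the opening at its end, in the units of the state.
- ctrl.get_obs(): the state, without advancing time (a new reading comes with each control period).
- ctrl.get_image(name): name is "side" or "top"; returns a dict with "pixels" (420x560x3 uint8, red, green, blue), "camera_matrix" (3x3 intrinsics, pixels), "dist" ([k1, k2, p1, p2, k3] as OpenCV has them; the pictures are not rectified), "rvec" (rotation vector, rad) and "tvec" (3), from world to camera coordinates, as OpenCV has them. Camera axes: x right, y down, z forward; pixel columns grow to the right and rows downward; lengths in mm; the calibration is good to about 2 mm. A picture is of the moment at which its call begins. There is no depth.
- ctrl.close_job(): hands the job in, once; it reports no verdict.
Trained networks look in a picture, given as the dict that the camera call returned (one of the last four; its "shot" number tells which), for a name from the list of things; names that differ only in an ending like _2 or _b are one class to them, and where a whole thing is asked for, a point or a joint stands for the part that bears it (a point fixed in the world has none). Each returns a list of dicts, best first, with "score" (0 to 1); they miss things now and then, are a little off and sometimes report something else, mostly with a low value. They report only what shows in the picture. A call takes as long as a camera call. They do not tell look-alikes from the thing itself.
- ctrl.look_for(picture, query): "position" ([x, y, z] in mm, in the coordinates of the camera as it stood for that picture, good to about 4 mm: the middle of the surface that is visible of it).
- ctrl.spot_point(picture, query): "position" ([x, y, z] in mm, in the coordinates of the camera as it stood for that picture, good to about 4 mm: a listed point, or the origin of a listed thing).
The state is a dict: "t": time; "qpos": joint angles; "qvel": joint speeds; "joint_torque": joint torques, N m; "ee_pos": TCP position; "orientation": TCP orientation; "ft_force": force on the tool from outside, world axes, zero at the start; "moment": the same for the moment, N m; "width": finger opening in mm.
Only numpy, scipy, OpenCV 4.12 (cv2) and the standard library are available. Lean on these libraries where they do the work, as an engineer would, in place of code of your own. Each camera call takes 0.05 s, during which the arm holds its last target.

## Working session

There is one attempt and no reset: what is moved stays moved. The work goes in short steps, Python scripts to look and compute and a shell command to move; the robot and the scene stay as the last step left them, time stands still between calls to the robot, and variables do not carry over. Pictures are saved under pics/ and viewed, and the job is handed in when it is done.

```bash
ls; mkdir -p pics; cat > h.py <<'E'
import numpy as np, cv2
from workcell import ctrl
def shot(name,fn):
    p=ctrl.get_image(name); cv2.imwrite('pics/'+fn,p['pixels'][:,:,::-1].copy()); return p
def cam2w(p,X):
    R=cv2.Rodrigues(np.array(p['rvec'],float))[0]; return R.T@(np.array(X,float).ravel()-np.array(p['tvec'],float).ravel())
def ray(p,uv):
    R=cv2.Rodrigues(np.array(p['rvec'],float))[0]
    n=cv2.undistortPoints(np.array([[uv]],float),np.array(p['camera_matrix'],float),np.array(p['dist'],float)).ravel()
    d=R.T@np.array([n[0],n[1],1.]); o=-R.T@np.array(p['tvec'],float).ravel(); return o,d/np.linalg.norm(d)
def onz(p,uv,z):
    o,d=ray(p,uv); return o+d*(z-o[2])/d[2]
def tri(rays):
    A=np.zeros((3,3));b=np.zeros(3)
    for o,d in rays:
        P=np.eye(3)-np.outer(d,d);A+=P;b+=P@o
    X=np.linalg.solve(A,b); return X,[float(np.linalg.norm((np.eye(3)-np.outer(d,d))@(X-o))) for o,d in rays]
def proj(p,X):
    return cv2.projectPoints(np.array(X,float).reshape(-1,3),np.array(p['rvec'],float),np.array(p['tvec'],float),np.array(p['camera_matrix'],float),np.array(p['dist'],float))[0].reshape(-1,2)
E
python3 - <<'E'
from h import *
np.set_printoptions(precision=1,suppress=True)
for n in ('side','top'):
    p=shot(n,n+'0.png')
    print(n,cam2w(p,[0,0,0]))
    for q in ['tester','stand','cradle','tin','tip']:
        for r in ctrl.spot_point(p,q): print('pt',q,r['score'],cam2w(p,r['position']))
    for r in ctrl.spot_point(p,'spot'): print('spot',r['score'],cam2w(p,r['position']))
    for q in ['fish_tin','tall_tin','spice_jar','jam_jar','oil_bottle','carton','spoon']:
        for r in ctrl.spot_point(p,q)[:1]: print(q,r['score'],cam2w(p,r['position']))
print(ctrl.get_obs())
E
```

```text
pics
side [  566.5 -1042.5   895.6]
pt tester 0.69 [ 533.1 -223.2   76.5]
pt tester 0.63 [ 647.5 -238.8   50.2]
pt tester 0.25 [488.1 296.6  76.8]
pt stand 0.82 [ 537.8 -219.1    0.7]
pt cradle 0.65 [495.2 296.3   2.4]
pt tin 0.96 [488.9 296.2  78.5]
spot 0.76 [476.9 301.8 130.2]
fish_tin 0.88 [584.9   5.5   2.2]
tall_tin 0.84 [765.3 222.    1.9]
spice_jar 0.89 [552.5 491.9  -1.5]
jam_jar 0.8 [762.3 -25.2  -0.9]
oil_bottle 0.74 [ 771.2 -204.1   -2.4]
carton 0.66 [775.6  71.7  -3.1]
spoon 0.67 [ 465.8 -481.3   -1.2]
top [ 426.2    3.2 1523.6]
pt tester 0.66 [ 652.8 -239.1   51.3]
pt tester 0.65 [ 536.3 -217.8   78.4]
pt stand 0.87 [ 534.4 -224.6   -0.2]
spot 0.9 [474.9 303.5 124.3]
fish_tin 0.57 [583.4   5.   -5.9]
tall_tin 0.73 [764.1 225.4  -2. ]
spice_jar 0.71 [555.5 494.9   2. ]
jam_jar 0.82 [765.9 -23.6   5.6]
oil_bottle 0.68 [ 771.7 -205.9   -0.1]
carton 0.79 [777.7  73.1   1.6]
spoon 0.78 [ 469.2 -484.4   -0.7]
{'t': 1.4, 'qpos': array([ 1.3,  0.4,  1.6, -0. ,  1.1, -0. ]), 'qvel': array([-0.,  0.,  0.,  0., -0., -0.]), 'joint_torque': array([  0. , -54.5, -27.4,   0.1,   0. ,  -0. ]), 'ee_pos': array([143. , 608.4, 230.7]), 'orientation': array([ 2.5,  2. , -0. ]), 'ft_force': array([-0. ,  0.2, -0.5]), 'moment': array([ 0.,  0., -0.]), 'width': 88.05879542328167}
```

View pics/side0.png

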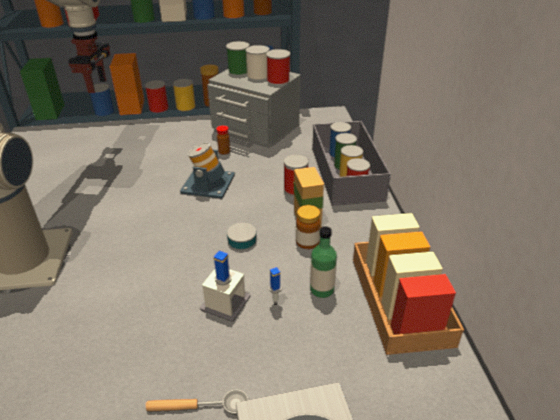

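View pics/top0.png

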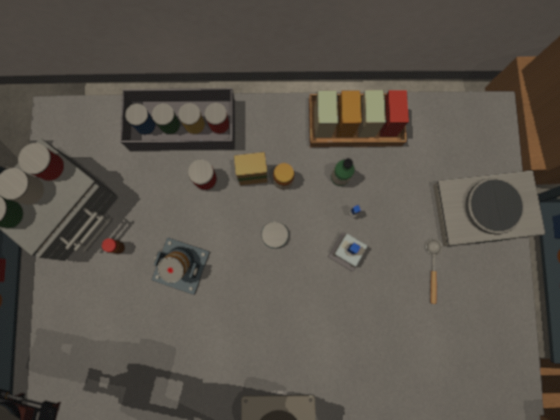

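```bash
python3 - <<'E'
import cv2, numpy as np
s=cv2.imread('pics/side0.png');t=cv2.imread('pics/top0.png')
def c(im,u,v,w,h,k):
    x=cv2.resize(im[v:v+h,u:u+w],None,fx=k,fy=k,interpolation=cv2.INTER_CUBIC)
    return x
a=c(s,172,135,70,70,5);b=c(s,192,242,70,75,5)
d=c(t,143,231,75,70,5);e=c(t,321,222,60,60,6)
def pad(ims):
    h=max(i.shape[0] for i in ims);return np.hstack([cv2.copyMakeBorder(i,0,h-i.shape[0],0,0,0) for i in ims])
cv2.imwrite('pics/z1.png',pad([a,b]));cv2.imwrite('pics/z2.png',cv2.convertScaleAbs(pad([d,e]),alpha=1.5))
E
```

```text
(no output)
```

View pics/z1.png

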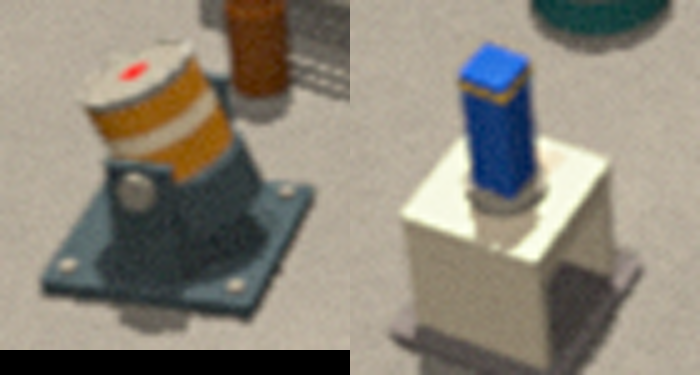

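View pics/z2.png

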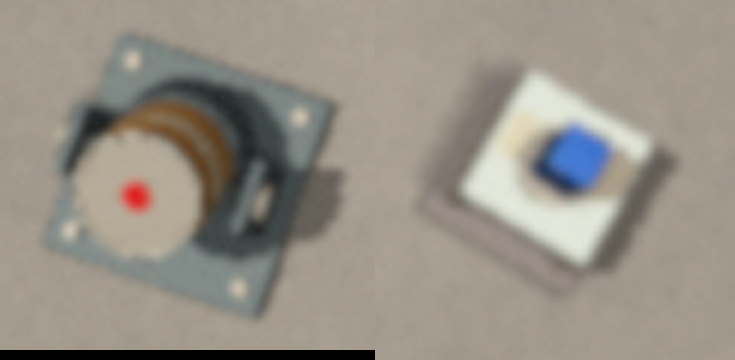

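```bash
cat > m.py <<'E'
from h import *
np.set_printoptions(precision=2,suppress=True)
P={n:ctrl.get_image(n) for n in('side','top')}
def T1(q):return ((q[0]+.5)/5-.5+143,(q[1]+.5)/5-.5+231)
def T2(q):return ((q[0]-375+.5)/6-.5+321,(q[1]+.5)/6-.5+222)
def S1(q):return ((q[0]+.5)/5-.5+172,(q[1]+.5)/5-.5+135)
def S2(q):return ((q[0]-350+.5)/5-.5+192,(q[1]+.5)/5-.5+242)
t,s=P['top'],P['side']
def sq(name,pts,z):
    c=np.array([onz(P[name],q,z) for q in pts]); 
    e=np.roll(c,-1,0)-c; print(name,z,'c',c.mean(0),'len',np.linalg.norm(e,axis=1),'ang mod90',np.degrees(np.arctan2(e[:,1],e[:,0]))%90)
print('base');sq('top',[T1(q) for q in [(125,35),(335,102),(258,318),(45,245)]],12)
a=[onz(s,S1(q),12) for q in [(313,188),(250,314),(45,285)]]
print('side base', (a[0]+a[2])/2, a)
print('stand');sq('top',[T2(q) for q in [(533,68),(652,143),(587,270),(460,190)]],80)
sq('side',[S2(q) for q in [(465,135),(610,160),(538,265),(402,214)]],80)
print('tester top z156')
sq('top',[T2(q) for q in [(581,122),(612,146),(586,188),(545,164)]],156)
sq('side',[S2(q) for q in [(490,44),(530,62),(505,90),(461,72)]],156)
print('spot',tri([ray(t,T1((136,196))),ray(s,S1((134,72)))]))
print(onz(t,T1((136,196)),127),onz(s,S1((134,72)),127))
E
python3 m.py
```

```text
base
top 12 c [495.29 293.52  12.  ] len [137.73 138.87 138.96 136.72] ang mod90 [71.83 70.74 70.93 70.22]
side base [496.76 290.08  12.  ] [array([582.54, 334.51,  12.  ]), array([537.15, 197.85,  12.  ]), array([410.98, 245.65,  12.  ])]
stand
top 80 c [ 533.13 -221.69   80.  ] len [68.93 70.8  73.03 70.88] ang mod90 [56.64 60.88 56.85 57.55]
side 80 c [ 531.41 -223.86   80.  ] len [71.43 71.71 71.76 56.45] ang mod90 [69.43 59.76 57.14 58.47]
tester top z156
top 156 c [ 533.19 -220.81  156.  ] len [18.15 23.33 21.97 26.18] ang mod90 [51.02 56.4  58.66 47.87]
side 156 c [ 533.87 -222.32  156.  ] len [22.34 20.37 23.56 21.43] ang mod90 [50.7  55.38 53.43 51.96]
spot (array([477.81, 302.37, 126.54]), [0.28156767741913036, 0.28156767741913247])
[478.07 302.3  127.  ] [477.58 301.5  127.  ]
```

```bash
cat > d.py <<'E'
import sys
from h import *
from scipy.spatial.transform import Rotation as R
np.set_printoptions(precision=3,suppress=True)
def Rx(z,x):
    z=np.array(z,float);z/=np.linalg.norm(z);x=np.array(x,float);x-=z*(x@z);x/=np.linalg.norm(x)
    return R.from_matrix(np.c_[x,np.cross(z,x),z])
def rep(pos,Rt):
    o=ctrl.get_obs();Rc=R.from_rotvec(o['orientation']);e=Rc.as_matrix()
    print('t',o['t'],'q',o['qpos'],'pos',o['ee_pos'],'w',o['width'],'F',o['ft_force'])
    print('axes x',e[:,0],'y',e[:,1],'z',e[:,2])
    dp=np.array(pos)-o['ee_pos']
    print('shift tool',Rc.inv().apply(dp),'world',dp,'turn',(Rc.inv()*Rt).as_rotvec())
E
python3 - <<'E'
from d import *
for a in (53,-37,143):
    a=np.radians(a);rep([533.3,-221.6,230],Rx([0,0,-1],[np.cos(a),np.sin(a),0]))
# overlay for tilt
P={n:ctrl.get_image(n) for n in('side','top')}
t=np.linspace(0,2*np.pi,120)
out=[]
for n,(u,v) in (('side',(172,135)),('top',(143,231))):
    im=P[n]['pixels'][:,:,::-1];k=5
    c=cv2.resize(im[v:v+70,u:u+75],None,fx=k,fy=k,interpolation=cv2.INTER_CUBIC)
    c=cv2.convertScaleAbs(c,alpha=1.4 if n=='top' else 1)
    row=[]
    for th in (.30,.37,.44):
        d=c.copy();z=np.array([-np.sin(th)*.945,np.sin(th)*.327,np.cos(th)])
        sp=np.array([477.8,302.1,126.5]);x=np.cross([.327,.945,0],z);y=np.array([.327,.945,0])
        for r,cc,h in((37,(0,255,0),0),(9,(255,255,0),0),(37,(255,0,255),-50)):
            X=sp+z*h+r*(np.cos(t)[:,None]*x+np.sin(t)[:,None]*y)
            q=(proj(P[n],X)-[u,v]+.5)*k
            cv2.polylines(d,[np.round(q).astype(int)],True,cc,1)
        row.append(d)
    out.append(np.hstack(row))
o=np.vstack(out);cv2.imwrite('pics/ov.png',cv2.resize(o,None,fx=.7,fy=.7,interpolation=cv2.INTER_AREA))
E
```

```text
t 1.5 q [ 1.321  0.423  1.63   0.     1.089 -0.019] pos [142.933 608.407 230.679] w 87.76007655722148 F [0.075 0.491 0.476]
axes x [ 0.229  0.973 -0.   ] y [ 0.973 -0.229 -0.   ] z [-0. -0. -1.]
shift tool [-718.694  569.892    0.684] world [ 390.367 -830.007   -0.679] turn [-0.     0.     0.415]
t 1.5 q [ 1.321  0.423  1.63   0.     1.089 -0.019] pos [142.933 608.407 230.679] w 87.76007655722148 F [0.075 0.491 0.476]
axes x [ 0.229  0.973 -0.   ] y [ 0.973 -0.229 -0.   ] z [-0. -0. -1.]
shift tool [-718.694  569.892    0.684] world [ 390.367 -830.007   -0.679] turn [0.    0.    1.986]
t 1.5 q [ 1.321  0.423  1.63   0.     1.089 -0.019] pos [142.933 608.407 230.679] w 87.76007655722148 F [0.075 0.491 0.476]
axes x [ 0.229  0.973 -0.   ] y [ 0.973 -0.229 -0.   ] z [-0. -0. -1.]
shift tool [-718.694  569.892    0.684] world [ 390.367 -830.007   -0.679] turn [-0.     0.    -1.156]
```

View pics/ov.png

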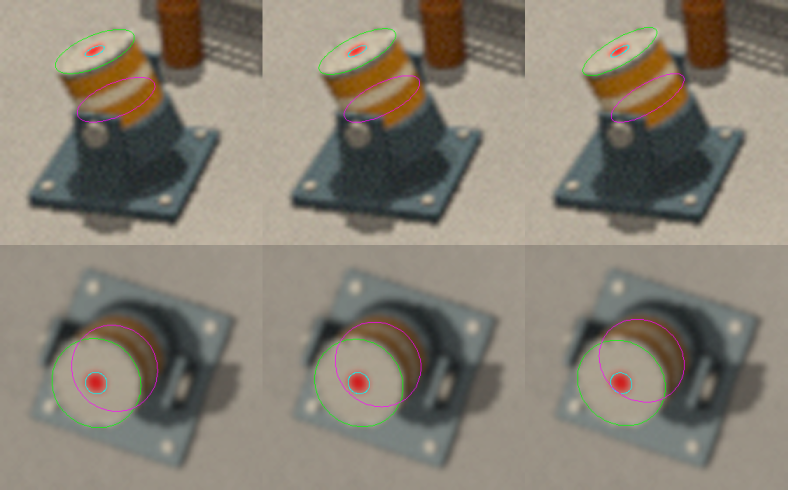

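```bash
python3 - <<'E'
import numpy as np
N=25;pos=np.array([143,608.]);tg=np.array([533,-221.6]);yaw=np.radians(76.8)
# via a slightly bulged path
for i in range(30):
    if i<N:
        s0,s1=i/N,(i+1)/N
        f=lambda s:(1-s)*np.array([143,608.])+s*tg+np.array([.905,.4256])*50*4*s*(1-s)
        d=f(s1)-f(s0);dz=1.986/N
        x=np.array([np.cos(yaw),np.sin(yaw)]);y=np.array([np.sin(yaw),-np.cos(yaw)])
        print(i,round(dz,2),round(d@x),round(d@y)); yaw-=dz
E
```

```text
0 0.08 -24 29
1 0.08 -22 30
2 0.08 -20 31
3 0.08 -18 32
4 0.08 -16 33
5 0.08 -14 34
6 0.08 -12 35
7 0.08 -9 36
8 0.08 -7 36
9 0.08 -5 36
10 0.08 -3 37
11 0.08 0 37
12 0.08 2 37
13 0.08 4 36
14 0.08 6 36
15 0.08 9 36
16 0.08 11 35
17 0.08 13 34
18 0.08 15 34
19 0.08 17 33
20 0.08 19 32
21 0.08 21 30
22 0.08 23 29
23 0.08 25 28
24 0.08 27 26
```

```bash
python3 -m handwheel '[[[0,0,0.08],[-24,29,0],1],[[0,0,0.08],[-22,30,0],1],[[0,0,0.08],[-20,31,0],1],[[0,0,0.08],[-18,32,0],1],[[0,0,0.08],[-16,33,0],1],[[0,0,0.08],[-14,34,0],1],[[0,0,0.08],[-12,35,0],1],[[0,0,0.08],[-9,36,0],1],[[0,0,0.08],[-7,36,0],1],[[0,0,0.08],[-5,36,0],1]]'
python3 - <<'E'
from d import *
a=np.radians(-37);rep([533.3,-221.6,230],Rx([0,0,-1],[np.cos(a),np.sin(a),0]))
E
```

```text
t: 2.43
ee_pos: [340.9, 289.3, 230.3]
orientation: [-3.032, -0.798, -0.008]
ft_force: [-0.3, -0.3, -0.2]
width: 87.8
t 2.4333 q [0.675 0.156 2.012 0.004 0.967 0.157] pos [340.862 289.325 230.277] w 87.83138808728374 F [-0.325 -0.275 -0.242]
axes x [0.87  0.492 0.006] y [ 0.492 -0.87  -0.005] z [ 0.003  0.007 -1.   ]
shift tool [-84.128 539.437  -2.788] world [ 192.438 -510.925   -0.277] turn [-0.008 -0.003  1.161]
```

```bash
python3 -m handwheel '[[[0,0,0.08],[-4,36,0],1],[[0,0,0.08],[-2,36,0],1],[[0,0,0.08],[1,36,0],1],[[0,0,0.08],[4,36,0],1],[[0,0,0.08],[7,36,0],1],[[0,0,0.08],[9,36,0],1],[[0,0,0.08],[11,35,0],1],[[0,0,0.08],[13,34,0],1],[[0,0,0.08],[15,34,0],1],[[0,0,0.08],[17,33,0],1]]'
python3 - <<'E'
from d import *
a=np.radians(-37);rep([533.3,-221.6,230],Rx([0,0,-1],[np.cos(a),np.sin(a),0]))
E
```

```text
t: 3.27
ee_pos: [465.8, -73.4, 231.5]
orientation: [-3.089, 0.508, -0.017]
ft_force: [0.5, 1.3, 0.7]
width: 87.7
t 3.2667 q [-0.189  0.19   1.965  0.014  0.975  0.129] pos [465.833 -73.424 231.467] w 87.67637765272889 F [0.533 1.291 0.665]
axes x [ 0.947 -0.32   0.009] y [-0.32  -0.947 -0.013] z [ 0.013  0.009 -1.   ]
shift tool [111.339 118.797   0.943] world [  67.467 -148.176   -1.467] turn [-0.014 -0.007  0.32 ]
```

```bash
python3 -m handwheel '[[[0,0,0.08],[23,23,0],1],[[0,0,0.08],[25,20,0],1],[[0,0,0.08],[27,18,0],1],[[0,0,0.06],[28,16,0],1],[[0,0,0.02],[20,10,0],1],[[0,0,0],[8,4,0],1],[[0,0,0],[0,0,0],1],[[0,0,0],[0,0,0],1],[[0,0,0],[0,0,0],1],[[0,0,0],[0,0,0],1]]'
python3 - <<'E'
from d import *
a=np.radians(-37);rep([533.3,-221.6,200],Rx([0,0,-1],[np.cos(a),np.sin(a),0]))
shot('top','t1.png');shot('side','s1.png')
s=cv2.imread('pics/s1.png')[190:320,160:300];t=cv2.imread('pics/t1.png')[200:300,290:420]
cv2.imwrite('pics/c1.png',np.hstack([cv2.resize(s,(400,372)),cv2.resize(t,(400,372))]))
E
```

```text
t: 4.1
ee_pos: [540.3, -229.9, 231.4]
orientation: [-2.954, 1.033, -0.017]
ft_force: [0.7, 0.2, -0.7]
width: 87.5
t 4.1 q [-0.43   0.363  1.722  0.016  1.047  0.235] pos [ 540.323 -229.866  231.354] w 87.51421846652734 F [ 0.688  0.156 -0.727]
axes x [ 0.782 -0.623  0.006] y [-0.623 -0.782 -0.016] z [ 0.014  0.008 -1.   ]
shift tool [-10.83   -1.602  31.319] world [ -7.023   8.266 -31.354] turn [-0.015 -0.006 -0.027]
```

View pics/c1.png

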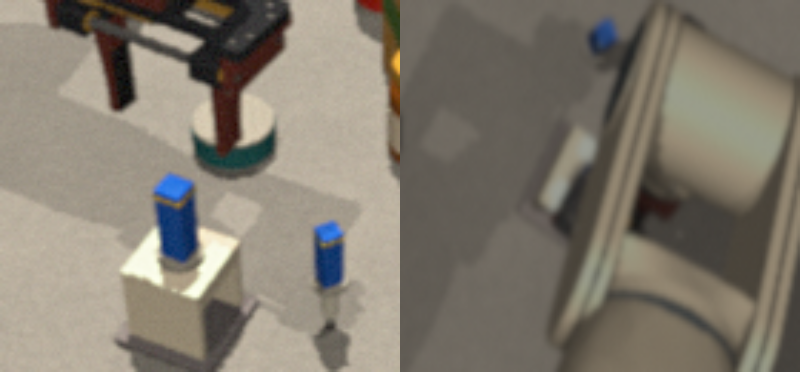

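```bash
python3 -m handwheel '[[[-0.015,-0.006,-0.027],[-11,-2,20],1],[[0,0,0],[0,0,25],1],[[0,0,0],[0,0,20],1],[[0,0,0],[0,0,20],1],[[0,0,0],[0,0,15],1],[[0,0,0],[0,0,5],1],[[0,0,0],[0,0,0],1],[[0,0,0],[0,0,0],1],[[0,0,0],[0,0,0],1],[[0,0,0],[0,0,0],1]]'
python3 - <<'E'
from d import *
a=np.radians(-37);rep([533.3,-221.6,110],Rx([0,0,-1],[np.cos(a),np.sin(a),0]))
p=shot('side','s2.png')
s=cv2.imread('pics/s2.png')[190:320,160:300]
cv2.imwrite('pics/c2.png',cv2.resize(s,(700,650),interpolation=cv2.INTER_CUBIC)[:600])
E
```

```text
t: 5.03
ee_pos: [535.1, -215.3, 128.4]
orientation: [2.984, -0.98, 0.013]
ft_force: [0.3, 0.7, 0.8]
width: 87.7
t 5.0333 q [-0.403  0.487  1.811  0.     0.836  0.231] pos [ 535.052 -215.31   128.362] w 87.73547573308625 F [0.287 0.734 0.755]
axes x [ 0.805 -0.593  0.008] y [-0.593 -0.805 -0.002] z [ 0.008 -0.003 -1.   ]
shift tool [ 2.173  6.142 18.367] world [ -1.752  -6.29  -18.362] turn [-0.002 -0.008  0.011]
```

View pics/c2.png

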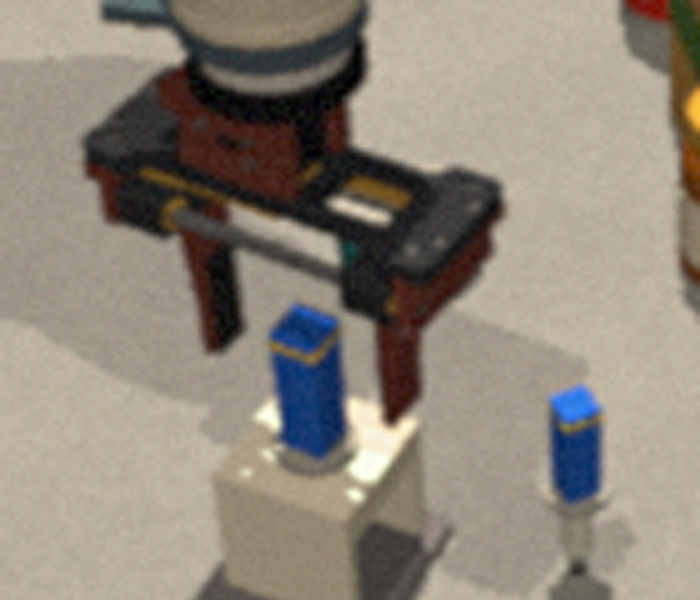

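```bash
python3 -m handwheel '[[[0,-0.008,0.011],[2,6,8],1],[[0,0,0],[0,0,8],1],[[0,0,0],[0,0,2],1],[[0,0,0],[0,0,0],1],[[0,0,0],[0,0,0],1],[[0,0,0],[0,0,0],1],[[0,0,0],[0,0,0],1],[[0,0,0],[0,0,0],1],[[0,0,0],[0,0,0],1],[[0,0,0],[0,0,0],1]]'
python3 - <<'E'
from d import *
a=np.radians(-37);rep([533.3,-221.6,110],Rx([0,0,-1],[np.cos(a),np.sin(a),0]))
E
```

```text
t: 5.92
ee_pos: [534.3, -223.1, 110.6]
orientation: [-2.977, 0.999, -0.006]
ft_force: [-0.5, 0.5, 0.2]
width: 87.6
t 5.9167 q [-0.417  0.518  1.81   0.003  0.81   0.228] pos [ 534.296 -223.076  110.556] w 87.64967066921376 F [-0.498  0.46   0.156]
axes x [ 0.798 -0.603  0.003] y [-0.603 -0.798 -0.003] z [ 0.004  0.001 -1.   ]
shift tool [-1.686 -0.575  0.552] world [-0.996  1.476 -0.556] turn [-0.003 -0.003 -0.002]
```

```bash
python3 -m handwheel '[[[0,0,0],[0,0,0],0],[[0,0,0],[0,0,0],0],[[0,0,0],[0,0,0],0],[[0,0,0],[0,0,0],0],[[0,0,0],[0,0,0],0],[[0,0,0],[0,0,0],0],[[0,0,0],[0,0,0],0],[[0,0,0],[0,0,0],0],[[0,0,0],[0,0,0],0],[[0,0,0],[0,0,0],0]]'
python3 - <<'E'
from d import *
a=np.radians(-37);rep([533.3,-221.6,110],Rx([0,0,-1],[np.cos(a),np.sin(a),0]))
p=shot('side','s3.png')
s=cv2.imread('pics/s3.png')[190:320,160:300]
cv2.imwrite('pics/c3.png',cv2.resize(s,(700,650),interpolation=cv2.INTER_CUBIC)[:600])
E
```

```text
t: 6.75
ee_pos: [534.4, -222.9, 110.9]
orientation: [-2.977, 0.999, -0.006]
ft_force: [-0.5, 1.2, 0.4]
width: 24.5
t 6.75 q [-0.417  0.517  1.81   0.003  0.81   0.228] pos [ 534.406 -222.899  110.917] w 24.508108034612903 F [-0.535  1.25   0.408]
axes x [ 0.798 -0.603  0.003] y [-0.603 -0.798 -0.003] z [ 0.004  0.001 -1.   ]
shift tool [-1.669 -0.366  0.913] world [-1.106  1.299 -0.917] turn [-0.003 -0.003 -0.002]
```

View pics/c3.png

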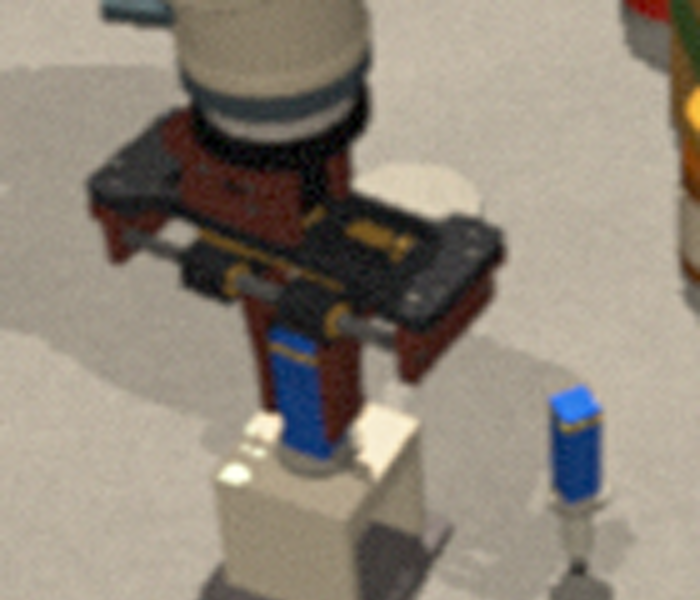

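```bash
python3 -m handwheel '[[[0,0,0],[0,0,-10],0],[[0,0,0],[0,0,-20],0],[[0,0,0],[0,0,-30],0],[[0,0,0],[0,0,-30],0],[[0,0,0],[0,0,-30],0],[[0,0,0],[0,0,-20],0],[[0,0,0],[0,0,-10],0],[[0,0,0],[0,0,0],0],[[0,0,0],[0,0,0],0],[[0,0,0],[0,0,0],0]]'
cat > tgt.py <<'E'
from d import *
th=.38; n=np.array([-np.sin(th)*.945,np.sin(th)*.327,np.cos(th)]);n/=np.linalg.norm(n)
spot=np.array([477.8,302.1,126.5])
E
python3 - <<'E'
from tgt import *
rep(spot+136*n,Rx(-n,[1,0,0]))
p=shot('side','s4.png')
s=cv2.imread('pics/s4.png')[150:300,150:300]
cv2.imwrite('pics/c4.png',cv2.resize(s,(600,600),interpolation=cv2.INTER_CUBIC)[:600])
o=ctrl.get_obs();Rm=R.from_rotvec(o['orientation']).as_matrix()
for d in (31,96): print(proj(p,o['ee_pos']+Rm[:,2]*d))
E
```

```text
t: 7.63
ee_pos: [532.3, -222.3, 268.6]
orientation: [-2.976, 0.998, -0.002]
ft_force: [0.1, 0.4, -2.2]
width: 24.0
t 7.6333 q [-0.418  0.31   1.705  0.003  1.125  0.229] pos [ 532.275 -222.291  268.64 ] w 23.979106860756335 F [ 0.074  0.418 -2.183]
axes x [ 0.798 -0.603  0.001] y [-0.603 -0.798 -0.003] z [ 0.002  0.002 -1.   ]
shift tool [-407.697 -369.799   16.606] world [-102.146  540.887  -15.841] turn [-0.011  0.386 -0.663]
[[217.076 226.45 ]]
[[219.5  249.47]]
```

View pics/c4.png

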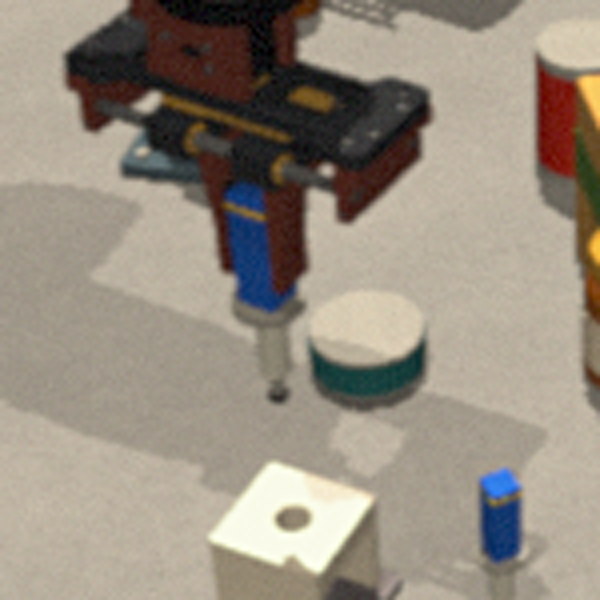

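```bash
cat > plan.py <<'E'
from tgt import *
from scipy.spatial.transform import Slerp
def plan(pos,Rt,N,curve=None):
    o=ctrl.get_obs();Rc=R.from_rotvec(o['orientation']);p0=o['ee_pos']
    sl=Slerp([0,1],R.concatenate([Rc,Rt]))
    dt=(Rc.inv()*Rt).as_rotvec()/N
    print('turn/row',dt)
    for i in range(N):
        d=(np.array(pos)-p0)/N
        print(i,np.round(sl(i/N).inv().apply(d),0))
E
python3 - <<'E'
from plan import *
plan(spot+136*n+[0,0,15],Rx(-n,[1,0,0]),17)
E
```

```text
turn/row [-0.001  0.023 -0.039]
0 [-24. -22.   0.]
1 [-23. -23.  -0.]
2 [-22. -24.  -1.]
3 [-21. -24.  -2.]
4 [-20. -25.  -2.]
5 [-19. -26.  -2.]
6 [-18. -27.  -3.]
7 [-17. -27.  -3.]
8 [-16. -28.  -4.]
9 [-15. -29.  -4.]
10 [-13. -29.  -4.]
11 [-12. -30.  -5.]
12 [-11. -30.  -5.]
13 [-10. -30.  -5.]
14 [ -8. -31.  -5.]
15 [ -7. -31.  -6.]
16 [ -6. -31.  -6.]
```

```bash
python3 -m handwheel '[[[0,0.023,-0.039],[-24,-22,0],0],[[0,0.023,-0.039],[-23,-23,0],0],[[0,0.023,-0.039],[-22,-24,-1],0],[[0,0.023,-0.039],[-21,-24,-2],0],[[0,0.023,-0.039],[-20,-25,-2],0],[[0,0.023,-0.039],[-19,-26,-2],0],[[0,0.023,-0.039],[-18,-27,-3],0],[[0,0.023,-0.039],[-17,-27,-3],0],[[0,0.023,-0.039],[-16,-28,-4],0],[[0,0.023,-0.039],[-15,-29,-4],0]]'
python3 - <<'E'
from plan import *
rep(spot+136*n+[0,0,5],Rx(-n,[1,0,0]))
plan(spot+136*n+[0,0,5],Rx(-n,[1,0,0]),8)
E
```

```text
t: 8.52
ee_pos: [462.1, 102.4, 252.0]
orientation: [3.027, -0.378, 0.309]
ft_force: [1.1, 0.1, -1.9]
width: 24.0
t 8.5167 q [ 0.288  0.104  2.034 -0.198  0.858  0.656] pos [462.06  102.43  251.964] w 24.049415583144867 F [ 1.085  0.073 -1.876]
axes x [ 0.949 -0.236  0.208] y [-0.251 -0.967  0.05 ] z [ 0.19  -0.099 -0.977]
shift tool [ -80.019 -200.689  -33.2  ] world [-31.931 216.166   5.835] turn [-0.006  0.17  -0.265]
turn/row [-0.001  0.021 -0.033]
0 [-10. -25.  -4.]
1 [ -9. -25.  -4.]
2 [ -8. -26.  -5.]
3 [ -7. -26.  -5.]
4 [ -6. -26.  -5.]
5 [ -5. -26.  -5.]
6 [ -4. -26.  -5.]
7 [ -3. -27.  -5.]
```

```bash
python3 -m handwheel '[[[0,0.021,-0.033],[-10,-25,-4],0],[[0,0.021,-0.033],[-9,-25,-4],0],[[0,0.021,-0.033],[-8,-26,-5],0],[[0,0.021,-0.033],[-7,-26,-5],0],[[0,0.021,-0.033],[-6,-26,-6],0],[[0,0.021,-0.033],[-5,-24,-6],0],[[0,0.021,-0.033],[-3,-18,-4],0],[[0,0.021,-0.033],[-2,-10,-2],0],[[0,0,0],[0,0,0],0],[[0,0,0],[0,0,0],0]]'
python3 - <<'E'
from plan import *
rep(spot+120*n,Rx(-n,[1,0,0]))
o=ctrl.get_obs();z=R.from_rotvec(o['orientation']).as_matrix()[:,2]
tip=o['ee_pos']+96*z;print('tip',tip,'rel spot along n',(tip-spot)@n,'lateral',(tip-spot)-n*((tip-spot)@n))
E
```

```text
t: 9.35
ee_pos: [418.1, 302.2, 244.5]
orientation: [2.963, 0.076, 0.512]
ft_force: [-0.0, -0.6, -0.9]
width: 24.3
t 9.35 q [ 0.795  0.194  1.98  -0.445  0.861  1.018] pos [418.078 302.223 244.484] w 24.347237270109723 F [-0.038 -0.559 -0.88 ]
axes x [0.941 0.073 0.33 ] y [ 0.027 -0.99   0.14 ] z [ 0.337 -0.123 -0.933]
shift tool [ 15.505 -14.722  10.288] world [17.66  14.432 -6.544] turn [0.001 0.014 0.029]
tip [450.437 290.427 154.875] rel spot along n 34.52678593848233 lateral [-15.261 -15.861  -3.689]
```

```bash
python3 -m handwheel '[[[0,0.014,0.029],[8,-8,2],0],[[0,0,0],[7,-7,4],0],[[0,0,0],[0,0,3],0],[[0,0,0],[0,0,0],0],[[0,0,0],[0,0,0],0],[[0,0,0],[0,0,0],0],[[0,0,0],[0,0,0],0],[[0,0,0],[0,0,0],0],[[0,0,0],[0,0,0],0],[[0,0,0],[0,0,0],0]]'
cat > chk.py <<'E'
import sys
from plan import *
dn=float(sys.argv[1]);tag=sys.argv[2]
rep(spot+dn*n,Rx(-n,[1,0,0]))
o=ctrl.get_obs();z=R.from_rotvec(o['orientation']).as_matrix()[:,2]
tip=o['ee_pos']+96*z;h=(tip-spot)@n;print('tip',tip,'h',h,'lateral',(tip-spot)-n*h,'angle',np.arccos(-z@n))
ims=[]
for nm,(u,v,w,hh) in (('side',(172,105,75,95)),('top',(140,215,75,95))):
    p=shot(nm,tag+nm+'.png');print(nm,'tip px',proj(p,tip),'spot px',proj(p,spot))
    ims.append(cv2.resize(cv2.imread('pics/'+tag+nm+'.png')[v:v+hh,u:u+w],None,fx=5,fy=5,interpolation=cv2.INTER_CUBIC))
cv2.imwrite('pics/'+tag+'.png',np.hstack(ims))
E
python3 chk.py 110 k1
```

```text
t: 10.18
ee_pos: [435.0, 310.8, 234.9]
orientation: [2.96, 0.026, 0.521]
ft_force: [0.5, -0.7, -2.3]
width: 24.1
t 10.1833 q [ 0.787  0.237  1.952 -0.46   0.85   1.058] pos [434.993 310.78  234.942] w 24.062235402445637 F [ 0.475 -0.666 -2.343]
axes x [0.94  0.041 0.339] y [-0.006 -0.991  0.136] z [ 0.341 -0.13  -0.931]
shift tool [ 2.055 -5.502  6.697] world [ 4.25   4.663 -6.289] turn [ 0.008  0.01  -0.004]
tip [467.723 298.285 145.563] h 20.7729338853989 lateral [-2.796 -6.334 -0.228] angle 0.01326387388734688
side tip px [[194.513 144.456]] spot px [[198.489 149.039]]
top tip px [[169.74  273.275]] spot px [[169.905 269.902]]
```

View pics/k1.png

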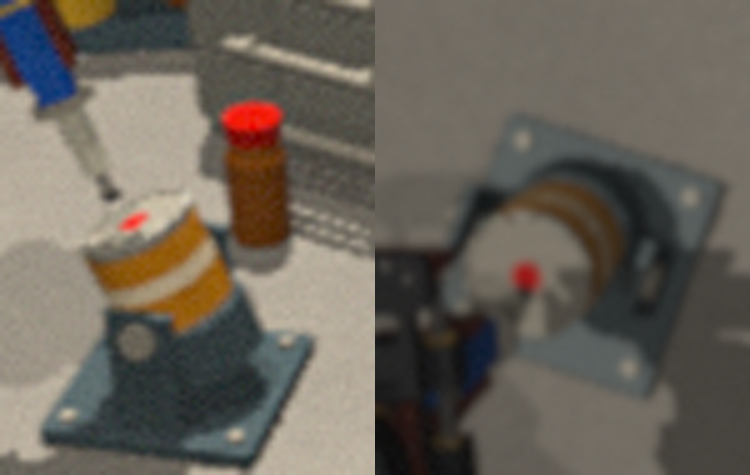

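```bash
python3 -m handwheel '[[[0.008,0.01,-0.004],[2,-6,2],0],[[0,0,0],[0,0,4],0],[[0,0,0],[0,0,3],0],[[0,0,0],[0,0,0],0],[[0,0,0],[0,0,0],0],[[0,0,0],[0,0,0],0],[[0,0,0],[0,0,0],0],[[0,0,0],[0,0,0],0],[[0,0,0],[0,0,0],0],[[0,0,0],[0,0,0],0]]'
python3 chk.py 100 k2
```

```text
t: 11.12
ee_pos: [440.4, 316.6, 225.4]
orientation: [2.965, 0.038, 0.538]
ft_force: [0.0, 0.6, -2.3]
width: 23.7
t 11.1167 q [ 0.788  0.257  1.953 -0.476  0.817  1.072] pos [440.402 316.626 225.391] w 23.749503761958906 F [ 0.037  0.566 -2.259]
axes x [0.936 0.047 0.348] y [ 0.002 -0.992  0.13 ] z [ 0.351 -0.121 -0.928]
shift tool [-0.014  1.601  6.707] world [ 2.346 -2.397 -6.025] turn [-0.001 -0.001  0.002]
tip [474.132 305.047 136.261] h 10.708153408870865 lateral [ 0.085  1.648 -0.183] angle 0.0010938594955706932
side tip px [[196.968 145.874]] spot px [[198.489 149.039]]
top tip px [[168.098 271.101]] spot px [[169.905 269.902]]
```

View pics/k2.png

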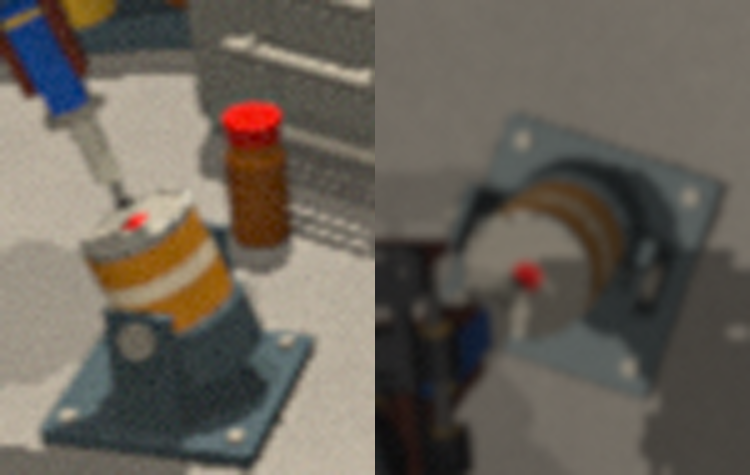

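```bash
python3 -m handwheel '[[[0,0,0],[0,1.5,2],0],[[0,0,0],[0,0,2],0],[[0,0,0],[0,0,2],0],[[0,0,0],[0,0,2],0],[[0,0,0],[0,0,1],0],[[0,0,0],[0,0,1],0],[[0,0,0],[0,0,0],0],[[0,0,0],[0,0,0],0],[[0,0,0],[0,0,0],0],[[0,0,0],[0,0,0],0]]'
python3 chk.py 89 k3
```

```text
t: 12.05
ee_pos: [444.4, 313.5, 215.3]
orientation: [2.965, 0.037, 0.538]
ft_force: [-1.4, -0.1, -2.2]
width: 23.9
t 12.05 q [ 0.778  0.273  1.96  -0.485  0.793  1.077] pos [444.39  313.543 215.285] w 23.939972879290995 F [-1.408 -0.143 -2.187]
axes x [0.936 0.047 0.348] y [ 0.002 -0.992  0.13 ] z [ 0.351 -0.121 -0.928]
shift tool [-0.094 -0.148  6.55 ] world [ 2.213 -0.648 -6.133] turn [-0.    -0.001  0.002]
tip [478.117 301.949 126.155] h -0.4496341233970112 lateral [ 0.159 -0.097  0.073] angle 0.0009756589662918004
side tip px [[198.603 149.154]] spot px [[198.489 149.039]]
top tip px [[169.987 269.793]] spot px [[169.905 269.902]]
```

View pics/k3.png

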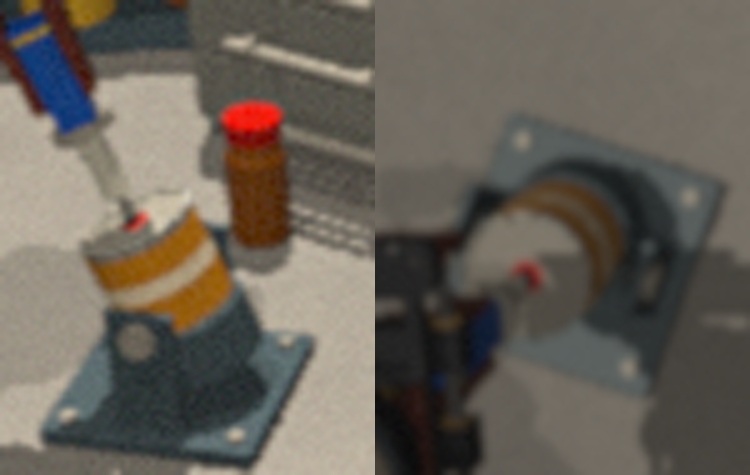

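```bash
python3 - <<'E'
import cv2,numpy as np
a=cv2.imread('pics/k3side.png')[135:160,182:212];b=cv2.imread('pics/k3top.png')[258:283,155:185]
f=lambda x:cv2.resize(cv2.convertScaleAbs(x,alpha=1.3),None,fx=13,fy=13,interpolation=cv2.INTER_CUBIC)
cv2.imwrite('pics/k3z.png',np.hstack([f(a),f(b)]))
E
```

```text
(no output)
```

View pics/k3z.png

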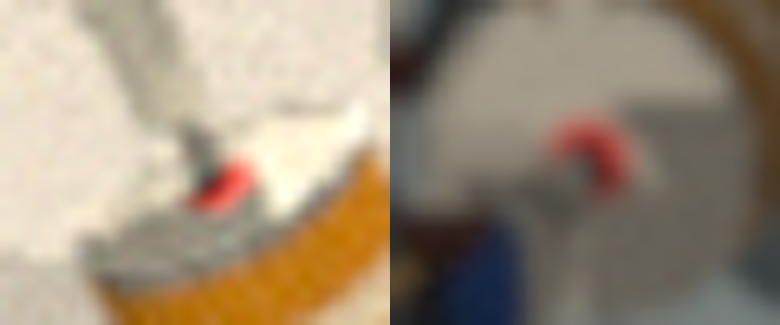

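```bash
python3 -m handwheel '[[[0,0,0],[1,0,1],0],[[0,0,0],[0,0,1],0],[[0,0,0],[0,0,1],0],[[0,0,0],[0,0,1],0],[[0,0,0],[0,0,0],0],[[0,0,0],[0,0,0],0],[[0,0,0],[0,0,0],0],[[0,0,0],[0,0,0],0],[[0,0,0],[0,0,0],0],[[0,0,0],[0,0,0],0]]'
python3 chk.py 89 k4
```

```text
t: 12.98
ee_pos: [446.6, 313.2, 212.3]
orientation: [2.966, 0.037, 0.538]
ft_force: [-1.4, -0.8, 0.7]
width: 23.8
t 12.9833 q [ 0.774  0.28   1.96  -0.488  0.786  1.077] pos [446.567 313.219 212.27 ] w 23.787226284046895 F [-1.393 -0.806  0.712]
axes x [0.936 0.047 0.348] y [ 0.001 -0.992  0.129] z [ 0.351 -0.121 -0.928]
shift tool [-1.066 -0.081  2.947] world [ 0.037 -0.324 -3.118] turn [-0.001 -0.001  0.001]
tip [480.29  301.65  123.136] h -4.051879325862253 lateral [1.07  0.042 0.398] angle 0.0011095108231488793
side tip px [[199.412 150.006]] spot px [[198.489 149.039]]
top tip px [[170.333 269.061]] spot px [[169.905 269.902]]
```

```bash
python3 -m handwheel '[[[0,0,0],[0,0,1],0],[[0,0,0],[0,0,1],0],[[0,0,0],[0,0,1],0],[[0,0,0],[0,0,0],0],[[0,0,0],[0,0,0],0],[[0,0,0],[0,0,0],0],[[0,0,0],[0,0,0],0],[[0,0,0],[0,0,0],0],[[0,0,0],[0,0,0],0],[[0,0,0],[0,0,0],0]]'
python3 chk.py 89 k5; python3 - <<'E'
from tgt import *
F=[]
for i in range(8):
    ctrl.get_image('side'); F.append(ctrl.get_obs()['ft_force'])
F=np.array(F);print(F.mean(0),F.std(0),'N along n',(F.mean(0)-[0,0,-2.25])@n)
import cv2
a=cv2.imread('pics/k5side.png')[135:160,182:212];b=cv2.imread('pics/k5top.png')[258:283,155:185]
f=lambda x:cv2.resize(cv2.convertScaleAbs(x,alpha=1.3),None,fx=13,fy=13,interpolation=cv2.INTER_CUBIC)
cv2.imwrite('pics/k5z.png',np.hstack([f(a),f(b)]))
E
```

```text
t: 13.92
ee_pos: [447.7, 312.9, 209.4]
orientation: [2.966, 0.037, 0.538]
ft_force: [-1.8, 0.7, 1.7]
width: 23.6
t 13.9167 q [ 0.772  0.285  1.961 -0.491  0.78   1.08 ] pos [447.657 312.896 209.44 ] w 23.597301187525414 F [-1.809  0.674  1.697]
axes x [0.936 0.046 0.348] y [ 0.001 -0.992  0.129] z [ 0.351 -0.12  -0.928]
shift tool [-1.087 -0.038 -0.102] world [-1.053 -0.001 -0.289] turn [-0.001 -0.001  0.001]
tip [481.386 301.335 120.307] h -7.100697480003519 lateral [1.097 0.096 0.402] angle 0.001208867183634011
side tip px [[199.861 150.829]] spot px [[198.489 149.039]]
top tip px [[170.661 268.71 ]] spot px [[169.905 269.902]]
[-2.661 -0.168  1.956] [0.327 0.446 0.364] N along n 4.818703310267019
```

View pics/k5z.png

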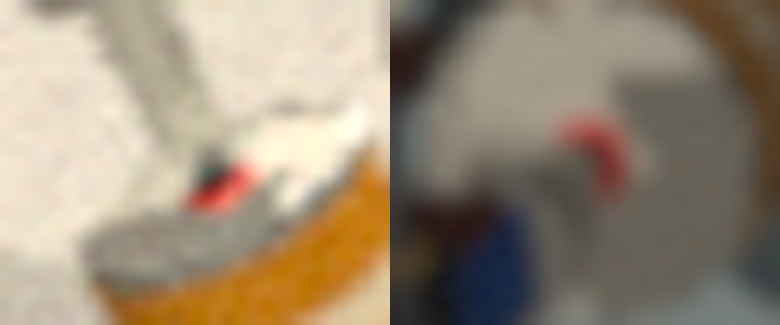

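View pics/k5.png

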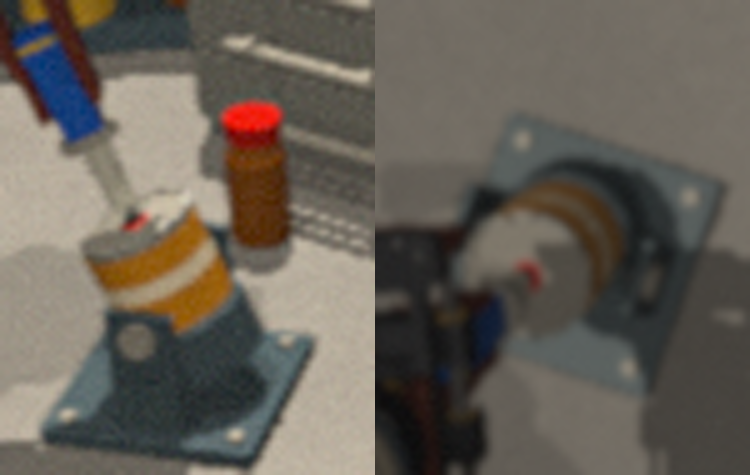

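```bash
python3 - <<'E'
from tgt import *
o=ctrl.get_obs();print(o['t'],o['width'],o['ee_pos'],np.abs(o['qvel']).max(),o['ft_force']);print(ctrl.close_job())
E
```

```text
14.4167 23.762290588178033 [447.675 312.885 209.406] 0.001559253296374352 [-3.239  0.264  1.855]
the job is handed in; nothing more can be done
None
```

I took the tester out of its stand, leaned it with the tin (about 0.38 rad), set its foot on the red dot and pressed. I handed the job in at 14.4 s with the tester still gripped; the system reports no verdict.

| Last check | Reading | Required |
|---|---|---|
| Press along the tin's axis | about 4.8 N, less the tester's weight | 0.8 to 10 N |
| Plunger, from how far the arm pressed in | about 7 mm | 3 to 11.5 mm |
| Plunger, from the force | about 8 mm | 3 to 11.5 mm |
| Foot from the dot's centre, by arm pose | about 1 mm | within 8 mm |
| Foot from the dot's centre, in the side picture | 1–2 mm | within 8 mm |
| Tool angle to my estimate of the lid's axis | 0.001 rad | within 0.14 rad |
| Grip opening | 23.8 mm on a 24 mm grip | still gripped |
| Arm | still | tester below 0.03 m/s |

- **Angle:** the tin's tilt itself is only known to about 0.05 rad from the pictures. The side picture also suggested the tester leans 1–3 degrees in the grip. Both together should still be inside the limit.
- **Foot position:** the close-ups show slightly more of the red dot on one side of the foot, so it may sit 2–3 mm off centre. In the top picture the foot was partly hidden by the tester.
- **Dot and groceries:** the dot did not move visibly in the side picture. I did not re-measure the other groceries at the end, but no move passed near them.

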